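# Load a vial and hold the photometer's sample slide at its ball detent

### The arm

A 7-joint arm with a two-finger parallel gripper is mounted at the origin on a cart in front of the work surface, level with it; the furniture and walls round the work are solid. World frame = base frame: x ahead of the robot, y to its left, z up, the work surface at z = 0. Lengths are in m, angles in rad, forces in N, time in s.
With the tool pointing down it reaches from about 0.35 to 0.9 m from the base axis. Payload 8.1 kg.
Tool frame: the origin (TCP) lies at the very end of the fingers, on their centre line; the grasp point (between the pads) lies 19 mm behind it; z points along the fingers, y is the line along which they close (so a half turn about z gives the same grasp; the last joint's range is limited). The gripper opens to 85 mm and grips with 20 to 120 N. Pads are 22 mm wide; open, the fingers measure 114 mm over their backs; the gripper's body (76 mm by 85 mm) begins 54 mm behind the grasp point. The pads swing forward as they close: fully open they stand 13 mm farther back than shut.
Start: joints at [1.006, 0.434, 0.025, 1.573, -0.012, 1.134, -0.075], TCP at [0.278, -0.56, 0.231] pointing down, gripper open.
Joint ranges: [-2.62, 2.62], [-0.44, 2.09], [-1.27, 1.32], [0.08, 2.57], [-1.32, 4.46], [0.12, 2], [-2.74, 2.74]. Speed limits (rad/s): [2.22, 2.22, 3.01, 3.01, 3.14, 3.14, 3.14].

### API

Orientations are given as a rotation vector (axis times angle).
In Python, from cell import * gives the robot as it stands.
- The arm moves only by the tool drive_tool, never from a script. Its argument "increments" is a list of rows, each a list of 2 entries, a list of its own where there are three numbers: the shift along the tool's x, y, z in cm, then the turn, a rotation vector about the tool's x, y, z in degrees. In form: [[[tx, ty, tz], [rx, ry, rz]], ...]. A call has 1 to 20 rows; each row is the pose to reach, as a shift and turn from the pose commanded when the call began, along the tool's axes at that moment; what a row does not reach only later rows make up. A row lasts 1/12 s, in which the tool goes at most 41.7 mm and 7.16 degrees, less where a joint would pass 70% of its speed; a pose out of reach is approached as far as the arm can. A call with a gripper value outside its range is refused whole. "claw" is the finger opening in cm, from 0 to 8.54, set as the call begins (left out, the last holds). The fingers move at their own pace and stop on an object; "force" is the grip in N (left out, the last holds). Time passes only in rows, so rows that repeat a pose let the fingers close. It gives the time, the measured TCP pose, the force, the opening and the grip force at its end, in the units of the state.
- read_state(): the state, without advancing time (a new reading comes with each control period).
- camera(name): name is "scene" or "side" or "wrist"; returns (picture, depth): 384x512x3 uint8, blue, green, red; 384x512 float32, m along the optical axis (not along the pixel's ray), 0 where there is no reading.
- calibration(name): a dict with "vertical_fov" (degrees; the focal length in pixels is half the picture's height over the tangent of half this angle, whatever the lens; pixels are square), "cx", "cy" (the principal point, pixels), "extrinsics" (4x4, takes a point from camera to world coordinates). Camera axes: x right, y up, looking along -z (the intrinsics and any distortion apply to the point x, -y, -z); pixel columns grow to the right and rows downward; lengths in m; the calibration is good to about 2 mm. A picture is of the moment at which its call begins: read the wrist's pose just before it. calibration takes no time and is no camera call; for the wrist camera it gives the pose at the moment of the call.
- job_done(): hands the job in; it is judged then, once.
The state is a dict: "time": time; "joints": joint angles; "joint_velocities": joint speeds; "joint_torque": joint torques, N m; "position": TCP position; "eef_rot": TCP orientation; "force": force on the tool from outside, world axes, zero at the start; "ft_torque": the same for the moment, N m; "opening": finger opening in m; "grasp_force": force on a finger pad.
Only numpy, scipy, OpenCV 4.12 (cv2) and the standard library are available. Lean on these libraries where they do the work, as an engineer would, in place of code of your own. Each camera call takes 0.05 s, during which the arm holds its last target. There are 200 camera calls.

### The job

A sample needs a colour check in the small bench photometer: take the vial that stands alone at one end of the blue rack, stand it upright in the round pocket of the drawn-out sample slide and let go of it. Then pinch the slide's black tab and push the slide along its rail into the reading head until you feel the ball drop into its notch - do not run it on to the far end - and finish there still pinching the tab, keeping the slide steady at the notch for the reading. Leave the other vials and everything else on the bench where they are.

Things in the scene. Friction and masses are not known exactly. Their poses are not given: they have to be found in the camera images.
- vial_mid (a point): Centre (half-way up) of the sample vial: clear 2 ml glass vial with screw cap, upright, 12 mm diameter, 32 mm tall, 10 to 17 g, z up. It stands alone at one end of the blue rack; the three other vials are over 60 mm away. In the rack its underside is 4 mm and its top 36 mm above the bench; the rack's top is at 22 mm, so the upper 14 mm are free to grasp.
- rack: Blue vial rack, 60 x 127 x 22 mm, heavy, does not move. Origin at the centre of its underside; y along its length, the sample vial at its -y end, the others in the +y half. Pockets about 14 mm wide.
- photometer: Bench photometer, fixed: grey base 116 x 320 x 12 mm, a steel rail along its own y axis, and a white reading head over the rail at the +y end (y = 53 to 127 mm, x = -75 to 76 mm, 101 mm high) with a tunnel through it for the slide, 56 mm wide and up to 74 mm above the bench. Origin at the centre of the base's underside, z up.
- pocket (a point): Centre of the mouth of the slide's pocket, 46 mm above the bench: black round collar, outer diameter 31 mm, bore 14.5 mm, 16 mm deep, lead-in cone 21 mm wide. A vial standing in it has its half-height level with this point and its top 16 mm above it. Moves with the slide, only along the photometer's y; at the start it is 75 to 100 mm short of read_point (on its -y side).
- tab (a point): Centre of the upper part of the slide's black upright tab, 64 mm above the bench. The tab is 28 mm along the photometer's x and 12 mm along its y (the pushing direction is +y); its top is at 80 mm, the slide's plate below it at 34 mm above the bench. It is 115 mm from the pocket, on the -y side, and moves with the slide.
- read_point (a point): Point in the head's tunnel, 46 mm above the bench, on the pocket's path: when the ball sits in the slide's notch, the pocket's mouth is exactly here. The slide glides with 1 to 2 N of drag. The ball begins to drop in 4 mm before the notch, then pulls the slide to the notch's centre with up to 5 N and resists leaving it with about 7 N. A stop ends the slide's travel 22 mm past the notch.
- ball: Spring-loaded 10 mm steel ball that rubs along the slide's -x edge (origin at its centre, 29 mm above the bench, at the photometer's y = 5 mm); it clicks into an 8 mm groove in that edge, the notch. It sits in a brass plunger in a bracket that reaches to x = -58 mm of the photometer and 41 mm above the bench.
- spare_1: Another vial like the sample, in the rack; stays there.
- spare_2: Another vial in the rack; stays there.
- spare_3: Another vial in the rack; stays there.
- micropipette: Grey micropipette lying on the bench, 232 mm long; stays.
- beaker: Small beaker, 51 mm wide, 61 mm tall; stays.
- tweezers: Steel tweezers lying on the bench, 111 mm long, 8 mm high; stay.
- pen: Black pen lying on the bench, 138 mm long; stays.

How it is judged:
By the outcome, as a careful person would: the job done as asked, in the order asked, and still so for the second after the job is handed in, while the arm keeps its last pose, push and grip.
It also fails if it takes over 58 s, if anything falls off the work surface, if the arm or the gripper's body presses on something with over 40 N, if the wrist force passes 120 N, or if a joint passes its speed limit or range.

## Working session

There is one attempt and no reset: what is moved stays moved. The work goes in short steps, Python scripts to look and compute and a tool call to move; the robot and the scene stay as the last step left them, time stands still between calls to the robot, and variables do not carry over. Pictures are saved under pics/ and viewed, at most 10 in all, crops included, and the job is handed in when it is done.

Besides the shell and the picture viewer there is one more tool, called after "Emit:" by a JSON object that holds its "op" and its "data". drive_tool: Moves the arm, as the interface text tells. Its arguments: {"type":"object","properties":{"increments":{"type":"array"},"claw":{"type":"number"},"force":{"type":"number"}},"required":["increments"]}

```bash
mkdir -p pics; ls
cat > h.py <<'E'
from cell import *
import numpy as np, cv2
def shot(n):
    c=calibration(n); p,d=camera(n); return p,d,c
def world(c,d):
    h,w=d.shape; f=h/2/np.tan(np.radians(c["vertical_fov"])/2)
    v,u=np.mgrid[:h,:w]
    P=np.stack([(u-c["cx"])/f*d,-(v-c["cy"])/f*d,-d],-1)
    E=np.array(c["extrinsics"]); return P@E[:3,:3].T+E[:3,3]
E
python3 - <<'E'
from h import *
for n in("scene","side"):
    p,d,c=shot(n); cv2.imwrite(f"pics/{n}0.png",p); np.savez(f"{n}0.npz",p=p,d=d,W=world(c,d))
    print({k:(v if k!="extrinsics" else np.round(v,3).tolist()) for k,v in c.items()})
print(read_state())
E
```

```text
pics
{'vertical_fov': 54.55025828138944, 'cx': 256.05056761224944, 'cy': 190.67014603938253, 'extrinsics': [[0.826, 0.338, -0.451, 0.062], [-0.564, 0.506, -0.653, -0.37], [0.008, 0.794, 0.608, 0.659], [0.0, 0.0, 0.0, 1.0]]}
{'vertical_fov': 49.156995788357406, 'cx': 252.5839761586565, 'cy': 191.5396855453338, 'extrinsics': [[-0.945, 0.231, -0.229, 0.285], [-0.325, -0.631, 0.705, 0.924], [0.018, 0.741, 0.671, 0.697], [0.0, 0.0, 0.0, 1.0]]}
{'time': 0.1, 'joints': array([ 1.00639694,  0.43513746,  0.02496056,  1.57400193, -0.01160799,
        1.13397588, -0.07513885]), 'joint_velocities': array([-1.40736013e-03, -1.03143498e-03, -1.51055978e-03, -1.58454297e-03,
       -1.13561139e-03, -1.31681391e-05, -4.64479015e-04]), 'joint_torque': array([ 2.99640575e-03, -6.71754026e+01,  1.02776930e+00, -3.16903389e+01,
        1.56705879e-02,  7.20092969e-03, -1.18600093e-05]), 'position': array([ 0.2782404 , -0.55915472,  0.23061574]), 'eef_rot': array([-3.05697744e+00, -7.18511781e-01,  6.66030789e-04]), 'force': array([ 0.73650659,  0.1309868 , -0.29859144]), 'ft_torque': array([-0.00250593, -0.04747759,  0.06142322]), 'grasp_force': 0.0, 'opening': 0.08556476995337653}
```

View pics/scene0.png

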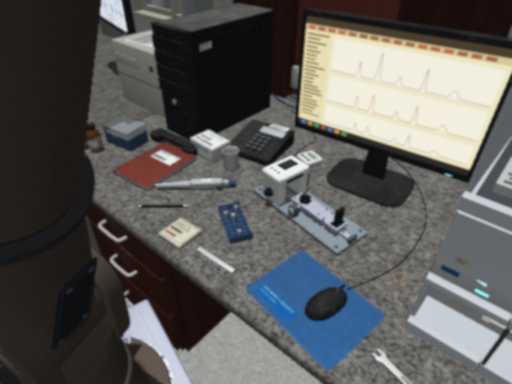

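View pics/side0.png

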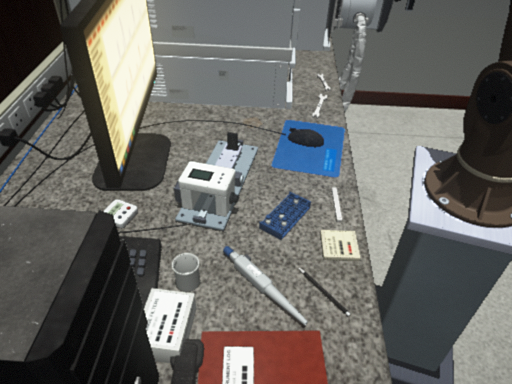

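The scene picture shows the rack at about (235,222), the photometer head at (287,172) and the tab at (339,215). In the side picture they are at (286,215), (208,187) and (232,141).

Run:
```python
from h import *
crops={"scene":(190,140,190,120),"side":(165,120,160,120)}
ims=[]
for n,(x,y,w,hh) in crops.items():
    z=np.load(n+"0.npz"); p,d,W=z["p"],z["d"],z["W"]
    ims.append(cv2.resize(p[y:y+hh,x:x+w],(w*4,hh*4 ),interpolation=cv2.INTER_CUBIC))
    cv2.imwrite(f"pics/{n}0c.png",ims[-1])
    hsv=cv2.cvtColor(p,cv2.COLOR_BGR2HSV)
    def box(m,name):
        m=cv2.morphologyEx(m.astype(np.uint8),cv2.MORPH_OPEN,np.ones((2,2)))
        k,l,s,_=cv2.connectedComponentsWithStats(m); 
        if k<2: return
        i=1+s[1:,4].argmax(); q=W[l==i]; r=cv2.minAreaRect(q[:,:2].astype(np.float32)*1000)
        print(n,name,len(q),np.round(r[0],1),np.round(r[1],1),round(r[2],1),"z",np.round(np.percentile(q[:,2]*1000,[5,50,95]),1))
    X,Y,Z=W[...,0],W[...,1],W[...,2]
    roi=np.zeros(d.shape,bool); roi[y:y+hh,x:x+w]=1; roi&=d>0
    if n=="scene": rr=(slice(195,245),slice(215,256))
    else: rr=(slice(185,245),slice(255,315))
    m2=np.zeros_like(roi); m2[rr]=1
    box(m2&(hsv[...,0]>100)&(hsv[...,0]<125)&(hsv[...,1]>100)&(Z>.012)&(Z<.03),"rack top")
    box(roi&(Z>.09)&(Z<.112),"head top")
    box(roi&(Z>.05)&(Z<.088)&(p.max(-1)<70),"dark tall")
    box(roi&(Z>.004)&(Z<.112),"all tall")
```

```text
scene rack top 108 [406.2 194.4] [14.2 56. ] 72.7 z [ 8.2 15.8 21.6]
scene head top 705 [369.3  29.8] [1001.2  121.4] 45.5 z [ 88.7  98.7 101.1]
scene dark tall 154 [874.8 198. ] [ 9.3 44.9] 19.4 z [48.4 65.8 83. ]
scene all tall 6742 [471.3  54.6] [1100.1  425.5] 67.2 z [ 5.7 27.2 98.9]
side rack top 89 [352.1 605.6] [ 49.8 649. ] 16.2 z [ 7.8 18.6 22.5]
side head top 1190 [487.2 574.1] [122.8 798.8] 21.2 z [ 89.8  99.8 102.2]
side dark tall 109 [630.1  43.5] [ 23.8 100. ] 17.5 z [34.  62.9 79.7]
side all tall 4818 [525.7 470.6] [ 189.3 1009. ] 17.3 z [  7.9  33.9 101.1]
```

View pics/scene0c.png

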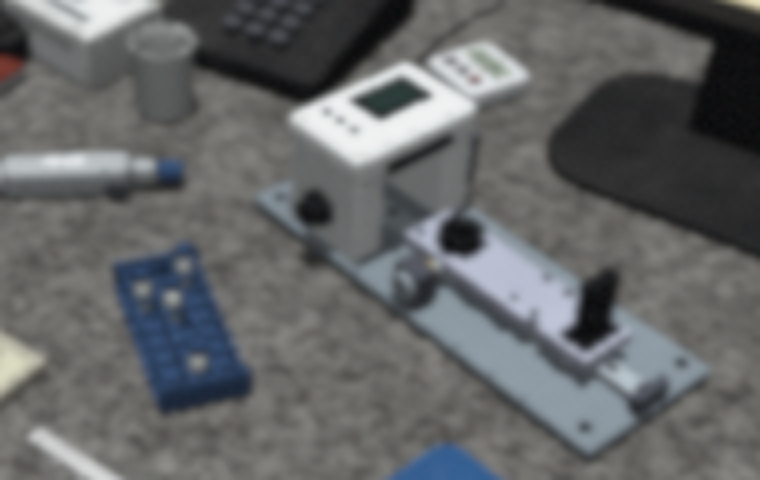

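View pics/side0c.png

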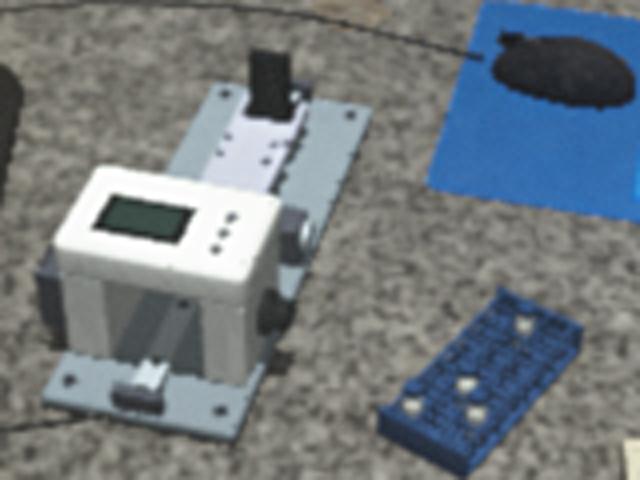

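The crops show the lone vial cap at scene (240,230.5) and side (296,201.5), plus the pocket, tab and head corners. I'll intersect those pixel rays with the known heights.

```bash
cat >> h.py <<'E'
def ray(c,u,v,z):
    f=192/np.tan(np.radians(c["vertical_fov"])/2); E=np.array(c["extrinsics"])
    r=E[:3,:3]@[(u-c["cx"])/f,-(v-c["cy"])/f,-1]; o=E[:3,3]; return (o+r*(z-o[2])/r[2])*1000
E
python3 - <<'E'
from h import *
cs,cd=calibration("scene"),calibration("side")
S=lambda x,y,z:np.round(ray(cs,190+x/4-.4,140+y/4-.4,z/1e3)[:2],1)
D=lambda x,y,z:np.round(ray(cd,165+x/4-.4,120+y/4-.4,z/1e3)[:2],1)
print("sample",S(199,360,36),D(525,322,36))
print("spares",[S(*a,36) for a in((184,265),(144,288),(172,297))],[D(*a,36) for a in((412,403),(466,382),(477,412))])
print("pocket",S(462,230,46))
print("tabtop",S(604,278,80),D(271,54,80))
print("head top",[S(*a,101) for a in((290,113),(407,63),(476,103),(357,163))],[D(*a,101) for a in((100,168),(282,196),(258,302),(57,245))])
print("base",[S(*a,12) for a in((258,200),(590,450),(708,370))],[D(*a,12) for a in((217,84),(371,108),(235,435),(43,400))])
E
```

```text
sample [402.6 193.1] [408.2 223.9]
spares [array([442.3, 274.4]), array([409. , 269.1]), array([419.3, 251.6])] [array([450. , 307.7]), array([426.7, 282.1]), array([414.7, 302. ])]
pocket [608.2 192.5]
tabtop [618.8  78.1] [618.3  82.1]
head top [array([545.2, 302.6]), array([649.7, 308.4]), array([656.9, 242.8]), array([548. , 232.2])] [array([657.3, 251.9]), array([550.8, 239.6]), array([531.5, 326.1]), array([650.1, 321.1])]
base [array([539.3, 331.5]), array([565.8,  21.9]), array([675. ,  30.1])] [array([677.1,  37. ]), array([567. ,  26.2]), array([540.7, 342.2]), array([652.1, 354.2])]
```

Run:
```python
from h import *
for n,pts in(("scene",((239,230),(233,218),(230,222),(250,237),(219,242),(305,197),(339,209),(278,172),(226,250))),("side",((296,200),(284,223),(290,210),(232,134),(205,170),(300,235),(255,215),(220,215)))):
    z=np.load(n+"0.npz")
    for u,v in pts:
        print(n,u,v,np.round(np.median(z["W"][v-1:v+2,u-1:u+2].reshape(-1,3),0)*1000), z["p"][v,u])
```

```text
scene 239 230 [408. 204.  24.] [139 140 136]
scene 233 218 [425. 260.  16.] [88 73 63]
scene 230 222 [415. 258.   4.] [95 65 45]
scene 250 237 [426. 182.   6.] [57 41 30]
scene 219 242 [358. 218.  -1.] [103 106 107]
scene 305 197 [616. 201.  38.] [20 17 18]
scene 339 209 [618.  80.  79.] [51 51 52]
scene 278 172 [568. 265. 100.] [189 187 183]
scene 226 250 [358. 183.  -0.] [ 96  99 100]
side 296 200 [409. 215.  28.] [154 157 151]
side 284 223 [417. 292.  25.] [191 200 194]
side 290 210 [418. 229.   6.] [134  90  58]
side 232 134 [619.  86.  80.] [46 44 44]
side 205 170 [613. 266. 100.] [177 181 177]
side 300 235 [378. 294.  -0.] [104 112 114]
side 255 215 [491. 267.  -0.] [119 126 129]
side 220 215 [562. 309.  14.] [124 124 118]
```

Side and scene disagree on the small, blurry caps, so I'll go there with the wrist camera. First I'll check the path for obstacles and get the move numbers.

```bash
cat >> h.py <<'E'
from scipy.spatial.transform import Rotation as Ro
def goto(*ts,yaw=None,s=None):
    """targets (mm) -> increments in cm/deg; yaw = world angle of tool y (deg), tool straight down"""
    s=s or read_state(); R=Ro.from_rotvec(s["eef_rot"])
    rv=[0,0,0]
    if yaw is not None:
        a=np.radians(yaw); y=np.array([np.cos(a),np.sin(a),0]); z=np.array([0,0,-1.]); x=np.cross(y,z)
        rv=(R.inv()*Ro.from_matrix(np.stack([x,y,z],1))).as_rotvec(degrees=True)
    for t in ts: print("inc",np.round(R.inv().apply(np.array(t)/10-s["position"]*100),2),np.round(rv,2))
E
python3 - <<'E'
from h import *
for n in("scene","side"):
    W=np.load(n+"0.npz")["W"].reshape(-1,3)
    r=np.hypot(W[:,0],W[:,1])
    m=(W[:,2]>.1)&(W[:,0]>.25)&(r<.72)&(W[:,1]>-.75)&(W[:,1]<.4)
    q=np.round(W[m]*10)/10; u,k=np.unique(q[:,:2],axis=0,return_counts=True)
    for a,b in zip(u,k):
        if b>8: print(n,a,b,W[m][(q[:,:2]==a).all(1),2].max().round(2))
goto((500,-250,250),(400,150,200),yaw=-85.2)
E
```

```text
scene [ 0.5 -0.3] 637 0.34
scene [ 0.5 -0.2] 4058 0.56
scene [ 0.6 -0.3] 2722 0.34
scene [ 0.6 -0.2] 2614 0.49
scene [0.6 0.2] 11 0.1
scene [0.6 0.3] 133 0.1
scene [ 0.7 -0.2] 416 0.41
side [ 0.3 -0.6] 10 0.25
side [ 0.3 -0.5] 72 0.28
side [ 0.5 -0.2] 400 0.34
side [ 0.6 -0.3] 20 0.31
side [ 0.6 -0.2] 3127 0.34
side [0.6 0.2] 26 0.1
side [0.6 0.3] 504 0.1
side [ 0.7 -0.2] 1301 0.33
side [ 0.7 -0.1] 360 0.33
side [0.7 0.3] 20 0.1
inc [ 33.63 -17.8   -1.92] [-8.000e-02  2.000e-02  2.165e+01]
inc [ 42.49 -58.06   3.14] [-8.000e-02  2.000e-02  2.165e+01]
```

Run:
```python
from h import *
for n in("scene","side"):
    W=np.load(n+"0.npz")["W"].reshape(-1,3)
    for y in np.arange(-.6,.05,.05):
        o=[]
        for z in(.03,.1,.2,.3,.4,.5):
            m=(abs(W[:,1]-y)<.025)&(W[:,2]>z)&(W[:,2]<z+.1)&(W[:,0]>.15)
            o.append((round(float(np.percentile(W[m,0],2)),2),int(m.sum())) if m.sum()>10 else None)
        print(n,round(y,2),o)
p,d,c=shot("wrist"); cv2.imwrite("pics/w0.png",p)
```

```text
scene -0.6 [None, None, None, None, None, None]
scene -0.55 [None, None, None, None, None, None]
scene -0.5 [None, None, None, None, None, None]
scene -0.45 [None, None, None, None, None, None]
scene -0.4 [None, None, None, None, None, None]
scene -0.35 [(0.57, 268), None, None, None, None, None]
scene -0.3 [(0.55, 748), (0.55, 999), (0.55, 490), None, None, None]
scene -0.25 [(0.54, 576), (0.54, 1022), (0.54, 2042), (0.54, 1079), None, None]
scene -0.2 [(0.53, 610), (0.53, 646), (0.53, 1046), (0.53, 2170), (0.55, 541), (0.52, 31)]
scene -0.15 [None, None, None, (0.63, 650), (0.63, 39), None]
scene -0.1 [(0.43, 75), None, None, None, None, None]
scene -0.05 [(0.42, 309), (0.89, 478), (0.89, 775), (0.89, 913), (0.89, 262), None]
scene 0.0 [(0.87, 38), (0.87, 649), (0.87, 1038), (0.87, 1293), (0.87, 919), None]
side -0.6 [(0.59, 170), (0.59, 183), (0.29, 18), None, None, None]
side -0.55 [None, None, None, None, None, None]
side -0.5 [None, None, (0.25, 84), None, None, None]
side -0.45 [None, None, None, None, None, None]
side -0.4 [None, None, None, None, None, None]
side -0.35 [None, None, None, None, None, None]
side -0.3 [(0.56, 55), None, None, None, None, None]
side -0.25 [(0.54, 44), (0.54, 26), (0.56, 12), None, None, None]
side -0.2 [(0.54, 561), (0.54, 642), (0.53, 963), (0.53, 388), None, None]
side -0.15 [(0.6, 1914), (0.6, 2148), (0.6, 2606), (0.6, 908), None, None]
side -0.1 [(0.78, 1566), (0.78, 1648), (0.79, 2135), (0.78, 522), None, None]
side -0.05 [(0.42, 258), (0.89, 301), (0.89, 480), (0.89, 105), None, None]
side 0.0 [(1.17, 227), (0.88, 548), (0.88, 579), (0.88, 164), None, None]
```

Run:
```python
from h import *
s=read_state();R=Ro.from_rotvec(s["eef_rot"]); E=np.array(calibration("wrist")["extrinsics"])
print("cam in tool",R.inv().apply(E[:3,3]-s["position"]).round(3),(R.inv().as_matrix()@E[:3,:3]).round(2).tolist())
goto((330,-420,230),(360,-280,230),(370,-140,230),(385,0,225),(400,120,200),yaw=-85.2)
```

```text
cam in tool [ 0.076 -0.    -0.142] [[-0.0, 0.95, 0.3], [1.0, 0.0, 0.0], [0.0, 0.3, -0.95]]
inc [ 10.84 -10.16   0.08] [-7.000e-02  2.000e-02  2.166e+01]
inc [ 19.76 -21.36   0.09] [-7.000e-02  2.000e-02  2.166e+01]
inc [ 26.89 -33.44   0.11] [-7.000e-02  2.000e-02  2.166e+01]
inc [ 34.47 -45.31   0.62] [-7.000e-02  2.000e-02  2.166e+01]
inc [ 41.16 -55.38   3.13] [-7.000e-02  2.000e-02  2.166e+01]
```

Emit:
{"op": "drive_tool", "data": {"increments": [[[2.7, -2.5, 0], [0, 0, 5]], [[5.4, -5.1, 0], [0, 0, 10]], [[8.1, -7.6, 0], [0, 0, 15]], [[10.8, -10.2, 0], [0, 0, 21.66]], [[13, -13, 0], [0, 0, 21.66]], [[15.3, -15.8, 0], [0, 0, 21.66]], [[17.5, -18.6, 0], [0, 0, 21.66]], [[19.8, -21.4, 0], [0, 0, 21.66]], [[21.5, -24.4, 0], [0, 0, 21.66]], [[23.3, -27.4, 0], [0, 0, 21.66]], [[25.1, -30.4, 0], [0, 0, 21.66]], [[26.9, -33.4, 0], [0, 0, 21.66]], [[28.8, -36.4, 0], [0, 0, 21.66]], [[30.7, -39.4, 0], [0, 0, 21.66]], [[32.6, -42.4, 0.3], [0, 0, 21.66]], [[34.5, -45.3, 0.6], [0, 0, 21.66]], [[36.2, -48, 1.2], [0, 0, 21.66]], [[38, -50.5, 1.8], [0, 0, 21.66]], [[39.6, -53, 2.5], [0, 0, 21.66]], [[41.2, -55.4, 3.1], [0, 0, 21.66]]], "claw": 4}}

```text
time: 1.82
position: [0.4002, 0.1216, 0.1999]
eef_rot: [-3.139, -0.132, -0.0]
force: [0.2, -0.4, 0.1]
opening: 0.0403
grasp_force: 0.0
```

Run:
```python
from h import *
p,d,c=shot("wrist"); W=world(c,d); np.savez("w1.npz",p=p,d=d,W=W)
cv2.imwrite("pics/w1.png",p)
```

```text
(no output)
```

View pics/w1.png

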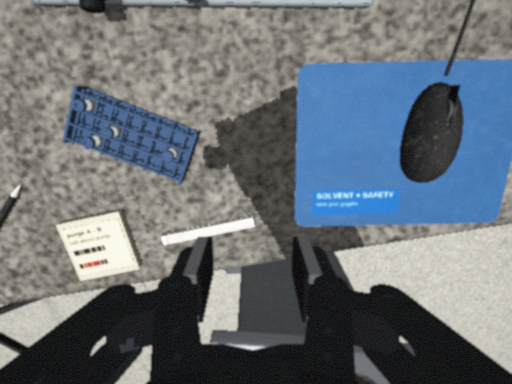

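The rack is around (130,133), with the lone cap at about (172,153) and the spares at the left end. I'll fit the rack outline and find the caps at their heights.

Run:
```python
from h import *
z=np.load("w1.npz"); p,d,W=z["p"],z["d"],z["W"]; c=calibration("wrist")
hsv=cv2.cvtColor(p,cv2.COLOR_BGR2HSV)
m=np.zeros(d.shape,np.uint8); m[75:195,50:210]=1
m&=((hsv[...,0]>100)&(hsv[...,0]<125)&(hsv[...,1]>110)).astype(np.uint8)
m=cv2.morphologyEx(m,cv2.MORPH_CLOSE,np.ones((9,9)))
cn=max(cv2.findContours(m,0,2)[0],key=cv2.contourArea)
g=np.array([ray(c,*q[0],.022)[:2] for q in cn],np.float32); print(cv2.minAreaRect(g))
for a in((172,153),(88,105),(114,132),(96,141)): print(a,[ray(c,*a,z)[:2].round(1) for z in(.022,.036)])
print("cap depth",(W[147:160,164:182,2]*1000).round()[::3,::3], (W[100:110,84:92,2]*1000).max())
cv2.imwrite("pics/w1c.png",cv2.resize(p[75:195,50:210],None,fx=5,fy=5,interpolation=cv2.INTER_CUBIC))
```

```text
((426.75872802734375, 255.2777099609375), (126.64360046386719, 58.7207145690918), 73.77485656738281)
(172, 153) [array([412.5, 213. ]), array([415.3, 209.5])]
(88, 105) [array([453.3, 296.8]), array([454.3, 289.7])]
(114, 132) [array([428.9, 272.2]), array([430.9, 266.1])]
(96, 141) [array([418. , 291.1]), array([420.6, 284.2])]
cap depth [[ 4. 18.  3. 23. 20. 18.]
 [18. 31. 27. 25. 18. 21.]
 [36. 35. 35. 32. 22. 16.]
 [37. 35. 35. 35. 21. 17.]
 [37. 34. 36. 27.  3. 19.]] 36.280048116234035
```

View pics/w1c.png

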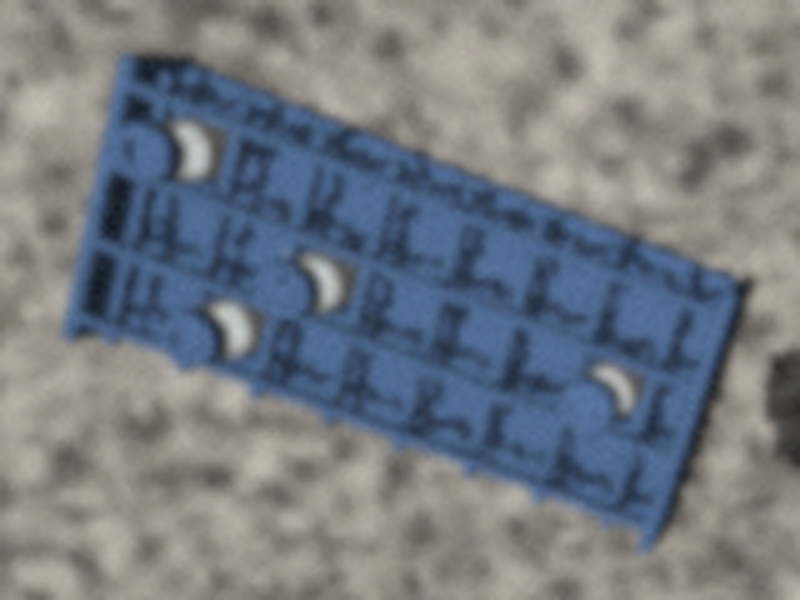

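The caps are blue, and the white crescents are the glass below them. The sample cap is at crop (590,408), which is pixel (168,156.5). I'll use the z≈36 depth patch.

Run:
```python
from h import *
z=np.load("w1.npz"); W=z["W"]; c=calibration("wrist")
m=np.zeros(W.shape[:2],bool); m[145:170,155:182]=1; m&=(W[...,2]>.031)&(W[...,2]<.042)
q=W[m]*1000; print(m.sum(),np.median(q,0),cv2.minEnclosingCircle(q[:,:2].astype(np.float32)), ray(c,168,156.6,.036)[:2])
P=ray(c,168,156.6,.036)[:2]
goto((P[0],P[1],120),(P[0]+0,P[1],70))
```

```text
115 [412.04859117 207.7853727   35.63512775] ((411.89239501953125, 208.14544677734375), 5.686262607574463) [411.29196524 213.45200883]
inc [ 1.83 -8.48  7.98] [0 0 0]
inc [ 1.83 -8.47 12.98] [0 0 0]
```

Emit:
{"op": "drive_tool", "data": {"increments": [[[0.4, -2.5, 2.2], [0, 0, 0]], [[0.8, -5, 4.5], [0, 0, 0]], [[1.2, -7, 6.7], [0, 0, 0]], [[1.2, -8.7, 9], [0, 0, 0]], [[1.2, -8.7, 9], [0, 0, 0]], [[1.2, -8.7, 9], [0, 0, 0]]]}}

```text
time: 2.37
position: [0.4041, 0.2077, 0.1093]
eef_rot: [3.138, 0.135, -0.005]
force: [0.6, -0.7, -0.4]
opening: 0.0399
grasp_force: 0.0
```

Run:
```python
from h import *
s=read_state(); p,d,c=shot("wrist"); W=world(c,d); np.savez("w2.npz",p=p,d=d,W=W)
cv2.imwrite("pics/w2.png",p)
m=(abs(W[...,2]-.036)<.004)&(np.hypot(W[...,0]-.412,W[...,1]-.210)<.02)
q=W[m]*1000; v,u=np.nonzero(m); print(s["position"],m.sum(),np.median(q,0),cv2.minEnclosingCircle(q[:,:2].astype(np.float32)),(u.min(),u.max(),v.min(),v.max()))
```

```text
[0.40410619 0.20772172 0.1093364 ] 208 [412.05905014 208.61866323  35.39966937] ((411.5340576171875, 208.49972534179688), 6.026440143585205) (np.int64(245), np.int64(260), np.int64(185), np.int64(201))
```

View pics/w2.png

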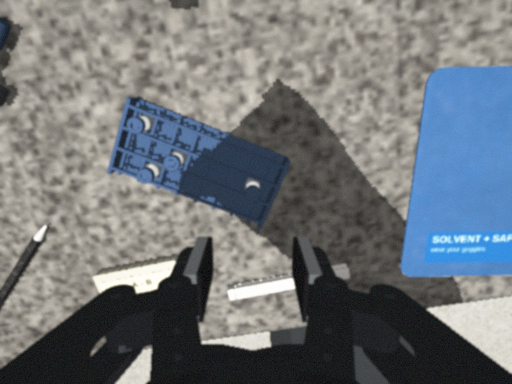

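The cap's depth circle is centred at (411.7, 208.5) with 6 mm radius, at pixels around (252,193). I'll descend there.

Run:
```python
from h import *
goto((411.7,208.5,60),(411.7,208.5,23.5),yaw=-85.2)
```

```text
inc [ 0.7  -0.08  5.02] [0.05 0.07 0.03]
inc [ 0.7  -0.08  8.67] [0.05 0.07 0.03]
```

Emit:
{"op": "drive_tool", "data": {"increments": [[[0.7, 0, 2], [0, 0, 0]], [[0.7, 0, 4], [0, 0, 0]], [[0.7, 0, 5.5], [0, 0, 0]], [[0.7, 0, 6.8], [0, 0, 0]], [[0.7, 0, 7.8], [0, 0, 0]], [[0.7, 0, 8.4], [0, 0, 0]], [[0.7, 0, 8.55], [0, 0, 0]], [[0.7, 0, 8.55], [0, 0, 0]], [[0.7, 0, 8.55], [0, 0, 0]]], "claw": 3.5}}

```text
time: 3.17
position: [0.4127, 0.2083, 0.0255]
eef_rot: [-3.139, -0.131, -0.002]
force: [0.4, 0.1, -0.5]
opening: 0.0352
grasp_force: 0.0
```

Emit:
{"op": "drive_tool", "data": {"increments": [[[0, 0, 0.15], [0, 0, 0]], [[0, 0, 0.15], [0, 0, 0]], [[0, 0, 0.15], [0, 0, 0]], [[0, 0, 0.15], [0, 0, 0]], [[0, 0, 0.15], [0, 0, 0]], [[0, 0, 0.15], [0, 0, 0]], [[0, 0, 0.15], [0, 0, 0]], [[0, 0, 0.15], [0, 0, 0]]], "claw": 0.6, "force": 30}}

```text
time: 3.83
position: [0.4125, 0.2084, 0.0236]
eef_rot: [-3.139, -0.131, -0.001]
force: [-1.0, -0.5, 7.0]
opening: 0.0094
grasp_force: 29.5
```

Emit:
{"op": "drive_tool", "data": {"increments": [[[0, 0, -0.3], [0, 0, 0]], [[0, 0, -0.8], [0, 0, 0]], [[0, 0, -1.5], [0, 0, 0]], [[0, 0, -2.5], [0, 0, 0]], [[0, 0, -3.5], [0, 0, 0]], [[0, 0, -4.5], [0, 0, 0]], [[0, 0, -4.5], [0, 0, 0]]]}}

```text
time: 4.42
position: [0.4133, 0.209, 0.0706]
eef_rot: [-3.137, -0.131, -0.005]
force: [-0.3, -1.1, -0.2]
opening: 0.0093
grasp_force: 29.3
```

Run:
```python
from h import *
s=read_state(); print(s["position"],s["opening"],s["grasp_force"],s["force"])
p,d,c=shot("wrist"); np.savez("w3.npz",p=p,d=d,W=world(c,d))
p2,d2,c2=shot("side")
a=cv2.resize(p[90:330,130:370],(480,480)); b=cv2.resize(p2[140:240,250:315],(312,480),interpolation=cv2.INTER_CUBIC)
cv2.imwrite("pics/w3.png",np.hstack([a,b]))
```

```text
[0.41328069 0.20897145 0.07058321] 0.009310920782725336 29.30628231890296 [-0.29421297 -1.13517578 -0.16294016]
```

View pics/w3.png

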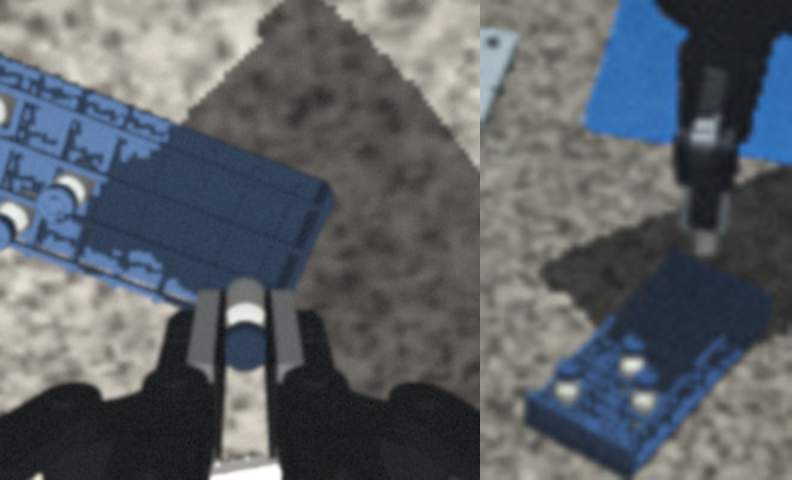

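The vial hangs between the pads with its cap at composite (243,345) and glass below. The rack pocket is empty and the spares are in place. I'll measure the hang and head above the slide pocket.

Run:
```python
from h import *
W=np.load("w3.npz")["W"]; s=read_state(); R=Ro.from_rotvec(s["eef_rot"])
T=R.inv().apply((W-s["position"]).reshape(-1,3)).reshape(W.shape)*1000
q=T[255:268,248:257].reshape(-1,3); q2=T[238:252,248:257].reshape(-1,3)
for k in range(228,272,3): print(k,np.round(T[k,252],1))
goto((413,209,160),(610,193,160))
```

```text
228 [-9.2 -1.2 51. ]
231 [ 5.8 -1.1 13. ]
234 [ 5.9 -1.1  8.8]
237 [ 5.7 -1.1  5.6]
240 [ 5.4 -1.1  2.5]
243 [ 5.5 -1.1 -1.1]
246 [ 5.7 -1.1 -4.7]
249 [ 4.2 -1.1 -5.1]
252 [  5.4  -1.1 -10.4]
255 [  4.7  -1.1 -12. ]
258 [  3.9  -1.1 -13.5]
261 [  1.4  -1.1 -11.9]
264 [ -0.1  -1.1 -12.1]
267 [ -0.9  -1.1 -13.5]
270 [ -2.7  -1.1 -13.2]
inc [ 0.05 -0.07 -9.1 ] [0 0 0]
inc [19.55  3.17 -9.07] [0 0 0]
```

Emit:
{"op": "drive_tool", "data": {"increments": [[[0, 0, -2], [0, 0, 0]], [[0, 0, -4.5], [0, 0, 0]], [[1, 0, -7], [0, 0, 0]], [[3, 0.4, -9], [0, 0, 0]], [[5.5, 0.8, -9], [0, 0, 0]], [[8, 1.2, -9], [0, 0, 0]], [[10.5, 1.6, -9], [0, 0, 0]], [[13, 2, -9], [0, 0, 0]], [[15.5, 2.4, -9], [0, 0, 0]], [[17.5, 2.8, -9], [0, 0, 0]], [[19, 3.1, -9], [0, 0, 0]], [[19.6, 3.2, -9], [0, 0, 0]], [[19.6, 3.2, -9], [0, 0, 0]], [[19.6, 3.2, -9], [0, 0, 0]], [[19.6, 3.2, -9], [0, 0, 0]]]}}

```text
time: 5.77
position: [0.6088, 0.1932, 0.1581]
eef_rot: [3.139, 0.133, -0.002]
force: [0.2, 0.2, -0.3]
opening: 0.0098
grasp_force: 29.3
```

Run:
```python
from h import *
s=read_state(); print(s["position"],s["eef_rot"],s["opening"])
p,d,c=shot("wrist"); W=world(c,d); np.savez("w4.npz",p=p,d=d,W=W); cv2.imwrite("pics/w4.png",p)
Z=W[...,2]
m=(abs(Z-.046)<.004)&(abs(W[...,0]-.61)<.05)&(abs(W[...,1]-.2)<.05)
q=W[m]*1000; v,u=np.nonzero(m); print(m.sum(),np.median(q,0),cv2.minEnclosingCircle(q[:,:2].astype(np.float32)),u.min(),u.max(),v.min(),v.max())
m=(abs(Z-.080)<.003)&(abs(W[...,0]-.62)<.05)&(abs(W[...,1]-.08)<.04)
q=W[m]*1000; print("tab",m.sum(),cv2.minAreaRect(q[:,:2].astype(np.float32)) if m.sum()>3 else 0)
```

```text
[0.60883921 0.19323829 0.15808013] [ 3.13870591e+00  1.33102054e-01 -1.70961407e-03] 0.009753558485084123
864 [611.62612196 198.16389794  45.03586294] ((610.940185546875, 231.22434997558594), 50.84451675415039) 192 268 123 237
tab 465 ((619.5048217773438, 81.53045654296875), (27.462825775146484, 11.04916763305664), 3.6171669960021973)
```

View pics/w4.png

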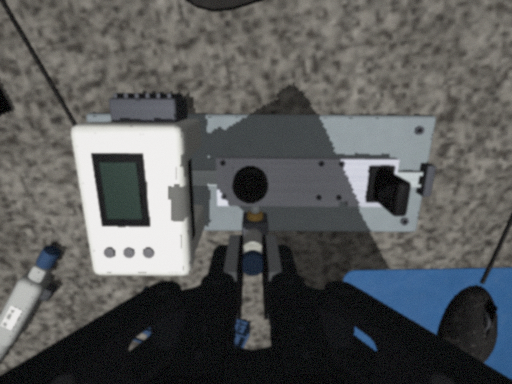

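The pocket collar is at (250,184), the tab at (388,190) and the head at left. I'll fit the collar and the rail axis.

Run:
```python
from h import *
z=np.load("w4.npz"); p,W=z["p"],z["W"]; c=calibration("wrist"); Z=W[...,2]
m=np.zeros(Z.shape,np.uint8); m[158:212,225:275]=1; m&=(p.max(-1)<45).astype(np.uint8)
k,l,st,ce=cv2.connectedComponentsWithStats(m); i=1+st[1:,4].argmax(); print(st[i],ce[i],"ray",ray(c,*ce[i],.046))
cn=max(cv2.findContours((l==i).astype(np.uint8),0,2)[0],key=cv2.contourArea)
g=np.array([ray(c,*q[0],.046)[:2] for q in cn],np.float32); print(cv2.minEnclosingCircle(g),cv2.fitEllipse(g))
mm=(l==i)&(abs(Z-.046)<.003); print(mm.sum(),(W[mm][:,:2].min(0)+W[mm][:,:2].max(0))*500,np.ptp(W[mm][:,:2],axis=0)*1000)
# slide plate: z 34, and base z 12
for zz,tol in((.034,.003),(.012,.003)):
    m=(abs(Z-zz)<tol)&(abs(W[...,0]-.61)<.075)&(W[...,1]<.36)&(W[...,1]>0)
    q=W[m]*1000; print(zz,m.sum(),cv2.minAreaRect(q[:,:2].astype(np.float32)))
m=(abs(Z-.101)<.003)&(W[...,1]>.2); print("head",cv2.minAreaRect((W[m]*1000)[:,:2].astype(np.float32)))
```

```text
[233 166  35  37 997] [249.77131394 184.22668004] ray [612.84153728 196.1903953   46.        ]
((612.7315673828125, 196.45919799804688), 16.21466636657715) ((612.5817260742188, 196.17428588867188), (28.7814884185791, 31.61998176574707), 90.05777740478516)
638 [611.55308707 196.04415159] [30.69098791 29.25062406]
0.034 6895 ((632.015869140625, 159.88238525390625), (126.5510482788086, 184.79498291015625), 8.584728240966797)
0.012 15941 ((611.6761474609375, 185.9436492919922), (115.57652282714844, 318.5356140136719), 4.429967880249023)
head ((604.96240234375, 275.5220642089844), (108.73976135253906, 70.9841537475586), 4.46086311340332)
```

Run:
```python
from h import *
goto((611.8,196.2,72),(611.8,196.2,51),yaw=-85.5)
```

```text
inc [ 0.32 -0.27  8.63] [0.   0.04 0.36]
inc [ 0.32 -0.27 10.73] [0.   0.04 0.36]
```

Emit:
{"op": "drive_tool", "data": {"increments": [[[0.3, -0.27, 2], [0, 0, 0.3]], [[0.3, -0.27, 4.5], [0, 0, 0.3]], [[0.3, -0.27, 7], [0, 0, 0.3]], [[0.3, -0.27, 8.2], [0, 0, 0.3]], [[0.3, -0.27, 8.6], [0, 0, 0.3]], [[0.3, -0.27, 9], [0, 0, 0.3]], [[0.3, -0.27, 9.4], [0, 0, 0.3]], [[0.3, -0.27, 9.7], [0, 0, 0.3]], [[0.3, -0.27, 9.7], [0, 0, 0.3]], [[0.3, -0.27, 9.7], [0, 0, 0.3]]]}}

```text
time: 6.65
position: [0.6133, 0.1958, 0.0619]
eef_rot: [-3.139, -0.123, -0.001]
force: [-0.8, -0.6, -0.8]
opening: 0.0092
grasp_force: 29.3
```

Emit:
{"op": "drive_tool", "data": {"increments": [[[-0.1, 0, 0.2], [0, 0, 0]], [[-0.1, 0, 0.4], [0, 0, 0]], [[-0.1, 0, 0.6], [0, 0, 0]], [[-0.1, 0, 0.8], [0, 0, 0]], [[-0.1, 0, 0.95], [0, 0, 0]], [[-0.1, 0, 1.05], [0, 0, 0]], [[-0.1, 0, 1.05], [0, 0, 0]], [[-0.1, 0, 1.05], [0, 0, 0]]]}}

```text
time: 7.32
position: [0.6119, 0.1956, 0.0507]
eef_rot: [3.139, 0.123, -0.0]
force: [-1.0, 0.8, 0.1]
opening: 0.0095
grasp_force: 29.3
```

Emit:
{"op": "drive_tool", "data": {"increments": [[[0, 0, 0.1], [0, 0, 0]], [[0, 0, 0.1], [0, 0, 0]], [[0, 0, 0.1], [0, 0, 0]]]}}

```text
time: 7.57
position: [0.612, 0.1956, 0.0499]
eef_rot: [-3.139, -0.123, -0.0]
force: [0.2, -0.5, 0.1]
opening: 0.0096
grasp_force: 29.3
```

Emit:
{"op": "drive_tool", "data": {"increments": [[[0, 0, 0.1], [0, 0, 0]], [[0, 0, 0.1], [0, 0, 0]], [[0, 0, 0.1], [0, 0, 0]], [[0, 0, 0.1], [0, 0, 0]], [[0, 0, 0.1], [0, 0, 0]], [[0, 0, 0.1], [0, 0, 0]]], "claw": 3.5}}

```text
time: 8.07
position: [0.6131, 0.1891, 0.0485]
eef_rot: [3.132, 0.115, -0.001]
force: [2.1, -16.6, 3.7]
opening: 0.0348
grasp_force: 0.0
```

Emit:
{"op": "drive_tool", "data": {"increments": [[[0, 0, -1], [0, 0, 0]], [[0, 0, -2.5], [0, 0, 0]], [[0, 0, -4.5], [0, 0, 0]], [[0, 0, -7], [0, 0, 0]], [[0, 0, -9], [0, 0, 0]], [[0, 2, -10], [0, 0, 0]], [[0, 4, -10], [0, 0, 0]], [[0, 6, -10], [0, 0, 0]], [[0, 6, -10], [0, 0, 0]], [[0, 6, -10], [0, 0, 0]], [[0, 6, -10], [0, 0, 0]]]}}

```text
time: 8.98
position: [0.6165, 0.1366, 0.149]
eef_rot: [-3.138, -0.124, -0.0]
force: [-0.6, 0.3, 0.0]
opening: 0.035
grasp_force: 0.0
```

Run:
```python
from h import *
s=read_state(); print(s["position"])
p,d,c=shot("wrist"); W=world(c,d); np.savez("w5.npz",p=p,d=d,W=W); cv2.imwrite("pics/w5.png",p)
Z=W[...,2]
for nm,zz,cx,cy in(("vial",.062,.6115,.196),("tab",.080,.6195,.0815)):
    m=(abs(Z-zz)<.0035)&(np.hypot(W[...,0]-cx,W[...,1]-cy)<.025); q=W[m]*1000
    if m.sum()>3: print(nm,m.sum(),np.median(q,0).round(1),cv2.minAreaRect(q[:,:2].astype(np.float32)))
m=np.hypot(W[...,0]-.611,W[...,1]-.196)<.012; print("zmax near pocket",np.percentile(Z[m]*1000,[50,90,98]))
goto((619.5,81.5,110),(619.5,81.5,46),yaw=-85.57)
```

```text
[0.61648644 0.13663389 0.14896591]
vial 176 [611.6 195.7  61.4] ((611.1040649414062, 195.8353729248047), (10.946779251098633, 11.109407424926758), 84.6212387084961)
tab 517 [620.7  81.9  79. ] ((620.2416381835938, 81.38764190673828), (27.06852149963379, 11.349064826965332), 4.332077980041504)
zmax near pocket [ 50.0342014  207.52686165 219.90841773]
inc [-0.13  5.58  3.89] [-0.06  0.    0.14]
inc [-0.13  5.59 10.29] [-0.06  0.    0.14]
```

View pics/w5.png

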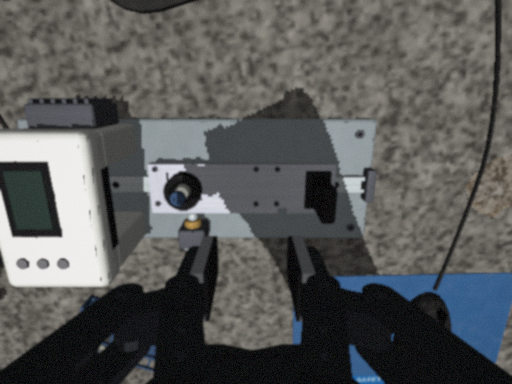

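The vial stands in the pocket (cap at (177,198), top at 61.4 mm), and the tab is at (320,196), still at its place. I'll go down over the tab.

Emit:
{"op": "drive_tool", "data": {"increments": [[[0, 1.5, 0], [0, 0, 0]], [[0, 3.5, 1], [0, 0, 0]], [[0, 5, 2.5], [0, 0, 0]], [[0, 5.6, 4.5], [0, 0, 0]], [[-0.1, 5.6, 6.5], [0, 0, 0]], [[-0.1, 5.6, 8.5], [0, 0, 0]], [[-0.1, 5.6, 9.8], [0, 0, 0.1]], [[-0.1, 5.6, 10.2], [0, 0, 0.1]], [[-0.1, 5.6, 10.2], [0, 0, 0.1]], [[-0.1, 5.6, 10.2], [0, 0, 0.1]]], "claw": 4}}

```text
time: 9.87
position: [0.6205, 0.0804, 0.0474]
eef_rot: [-3.139, -0.121, -0.001]
force: [-0.2, 0.1, -0.2]
opening: 0.0399
grasp_force: 0.0
```

Emit:
{"op": "drive_tool", "data": {"increments": [[[0, 0, 0], [0, 0, 0]], [[0, 0, 0], [0, 0, 0]], [[0, 0, 0], [0, 0, 0]], [[0, 0, 0], [0, 0, 0]], [[0, 0, 0], [0, 0, 0]], [[0, 0, 0], [0, 0, 0]], [[0, 0, 0], [0, 0, 0]], [[0, 0, 0], [0, 0, 0]], [[0, 0, 0], [0, 0, 0]]], "claw": 0.6, "force": 40}}

```text
time: 10.62
position: [0.6208, 0.0803, 0.048]
eef_rot: [-3.139, -0.121, -0.003]
force: [-0.3, 0.0, 6.4]
opening: 0.0114
grasp_force: 43.1
```

Run:
```python
from h import *
s=read_state(); print(s["position"],s["force"],s["opening"]); x,y,z=s["position"]*1000
for k in(70,80): goto((x-.0772*k,y+.997*k,z))
```

```text
[0.62078497 0.08029292 0.0479737 ] [-0.34678299  0.02647896  6.38326902] 0.011380896372635806
inc [-0. -7.  0.] [0 0 0]
inc [-0. -8.  0.] [0 0 0]
```

Emit:
{"op": "drive_tool", "data": {"increments": [[[0, -0.3, 0], [0, 0, 0]], [[0, -0.8, 0], [0, 0, 0]], [[0, -1.3, 0], [0, 0, 0]], [[0, -1.8, 0], [0, 0, 0]], [[0, -2.3, 0], [0, 0, 0]], [[0, -2.8, 0], [0, 0, 0]], [[0, -3.3, 0], [0, 0, 0]], [[0, -3.8, 0], [0, 0, 0]], [[0, -4.3, 0], [0, 0, 0]], [[0, -4.8, 0], [0, 0, 0]], [[0, -5.3, 0], [0, 0, 0]], [[0, -5.8, 0], [0, 0, 0]], [[0, -6.2, 0], [0, 0, 0]], [[0, -6.5, 0], [0, 0, 0]], [[0, -6.5, 0], [0, 0, 0]]]}}

```text
time: 11.87
position: [0.6157, 0.1455, 0.048]
eef_rot: [-3.139, -0.121, -0.003]
force: [-1.4, 0.8, 6.1]
opening: 0.0113
grasp_force: 43.0
```

Emit:
{"op": "drive_tool", "data": {"increments": [[[0, -0.1, 0], [0, 0, 0]], [[0, -0.2, 0], [0, 0, 0]], [[0, -0.2, 0], [0, 0, 0]], [[0, -0.2, 0], [0, 0, 0]]]}}

```text
time: 12.2
position: [0.6156, 0.1469, 0.048]
eef_rot: [-3.139, -0.121, -0.003]
force: [-0.8, -0.3, 7.1]
opening: 0.0108
grasp_force: 43.1
```

Emit:
{"op": "drive_tool", "data": {"increments": [[[0, -0.1, 0], [0, 0, 0]], [[0, -0.2, 0], [0, 0, 0]], [[0, -0.2, 0], [0, 0, 0]], [[0, -0.2, 0], [0, 0, 0]]]}}

```text
time: 12.53
position: [0.6154, 0.1489, 0.048]
eef_rot: [-3.139, -0.12, -0.003]
force: [-0.8, -0.6, 6.4]
opening: 0.0113
grasp_force: 43.1
```

Emit:
{"op": "drive_tool", "data": {"increments": [[[0, -0.1, 0], [0, 0, 0]], [[0, -0.2, 0], [0, 0, 0]], [[0, -0.2, 0], [0, 0, 0]], [[0, -0.2, 0], [0, 0, 0]]]}}

```text
time: 12.87
position: [0.6153, 0.1509, 0.0479]
eef_rot: [-3.139, -0.121, -0.003]
force: [-0.6, -0.5, 7.0]
opening: 0.0113
grasp_force: 43.1
```

Emit:
{"op": "drive_tool", "data": {"increments": [[[0, -0.1, 0], [0, 0, 0]], [[0, -0.2, 0], [0, 0, 0]], [[0, -0.2, 0], [0, 0, 0]], [[0, -0.2, 0], [0, 0, 0]]]}}

```text
time: 13.2
position: [0.6151, 0.1528, 0.048]
eef_rot: [-3.139, -0.121, -0.003]
force: [-1.0, -0.3, 7.0]
opening: 0.0116
grasp_force: 43.1
```

Emit:
{"op": "drive_tool", "data": {"increments": [[[0, -0.1, 0], [0, 0, 0]], [[0, -0.15, 0], [0, 0, 0]], [[0, -0.15, 0], [0, 0, 0]], [[0, -0.15, 0], [0, 0, 0]]]}}

```text
time: 13.53
position: [0.615, 0.1542, 0.048]
eef_rot: [-3.139, -0.12, -0.003]
force: [-0.9, -0.0, 6.7]
opening: 0.0111
grasp_force: 43.1
```

Emit:
{"op": "drive_tool", "data": {"increments": [[[0, -0.1, 0], [0, 0, 0]], [[0, -0.15, 0], [0, 0, 0]], [[0, -0.15, 0], [0, 0, 0]], [[0, -0.15, 0], [0, 0, 0]]]}}

```text
time: 13.87
position: [0.615, 0.1557, 0.048]
eef_rot: [-3.139, -0.12, -0.003]
force: [-0.6, -1.6, 7.7]
opening: 0.0115
grasp_force: 43.1
```

Emit:
{"op": "drive_tool", "data": {"increments": [[[0, -0.05, 0], [0, 0, 0]], [[0, -0.1, 0], [0, 0, 0]], [[0, -0.15, 0], [0, 0, 0]]]}}

```text
time: 14.12
position: [0.6148, 0.157, 0.048]
eef_rot: [3.139, 0.12, 0.003]
force: [-1.0, -1.1, 7.2]
opening: 0.0114
grasp_force: 43.1
```

Emit:
{"op": "drive_tool", "data": {"increments": [[[0, -0.05, 0], [0, 0, 0]], [[0, -0.1, 0], [0, 0, 0]], [[0, -0.15, 0], [0, 0, 0]]]}}

```text
time: 14.37
position: [0.6146, 0.159, 0.048]
eef_rot: [-3.139, -0.121, -0.003]
force: [-1.3, 1.3, 6.6]
opening: 0.0112
grasp_force: 43.0
```

Emit:
{"op": "drive_tool", "data": {"increments": [[[0, -0.05, 0], [0, 0, 0]], [[0, -0.1, 0], [0, 0, 0]], [[0, -0.15, 0], [0, 0, 0]]]}}

```text
time: 14.62
position: [0.6145, 0.1611, 0.048]
eef_rot: [-3.138, -0.121, -0.003]
force: [-1.1, 0.2, 6.6]
opening: 0.0111
grasp_force: 43.0
```

Emit:
{"op": "drive_tool", "data": {"increments": [[[0, 0, 0], [0, 0, 0]], [[0, 0, 0], [0, 0, 0]], [[0, 0, 0], [0, 0, 0]], [[0, 0, 0], [0, 0, 0]]]}}

```text
time: 14.95
position: [0.6145, 0.1611, 0.048]
eef_rot: [-3.138, -0.121, -0.003]
force: [-1.3, 1.7, 5.7]
opening: 0.0115
grasp_force: 43.0
```

Emit:
{"op": "drive_tool", "data": {"increments": [[[0, -0.05, 0], [0, 0, 0]], [[0, -0.05, 0], [0, 0, 0]], [[0, -0.05, 0], [0, 0, 0]], [[0, -0.05, 0], [0, 0, 0]]]}}

```text
time: 15.28
position: [0.6145, 0.1612, 0.048]
eef_rot: [-3.139, -0.121, -0.003]
force: [-1.2, 0.5, 6.5]
opening: 0.0113
grasp_force: 43.0
```

Emit:
{"op": "drive_tool", "data": {"increments": [[[0, -0.05, 0], [0, 0, 0]], [[0, -0.05, 0], [0, 0, 0]], [[0, -0.05, 0], [0, 0, 0]], [[0, -0.05, 0], [0, 0, 0]]]}}

```text
time: 15.62
position: [0.6145, 0.1612, 0.048]
eef_rot: [-3.139, -0.12, -0.003]
force: [-1.5, -0.8, 7.2]
opening: 0.0112
grasp_force: 43.1
```

The slide stopped following the command at y = 161.2 mm and the force passed through zero, so the ball is in the notch. I'll check the averaged force and tab position once more.

Run:
```python
from h import *
F=[];P=[]
for i in range(6):
    p,d,c=shot("scene"); s=read_state(); F.append(s["force"]); P.append(s["position"])
print(np.mean(F,0).round(2),np.std(F,0).round(2),np.mean(P,0).round(5),s["opening"],s["grasp_force"],s["time"])
```

```text
[-1.06 -1.15  6.58] [0.45 0.39 0.22] [0.61448 0.16121 0.04798] 0.011308318996735806 43.13109219074249 15.9167
```

Emit:
{"op": "drive_tool", "data": {"increments": [[[0, -0.1, 0], [0, 0, 0]], [[0, -0.1, 0], [0, 0, 0]], [[0, -0.1, 0], [0, 0, 0]], [[0, -0.1, 0], [0, 0, 0]]]}}

```text
time: 16.25
position: [0.6145, 0.1613, 0.048]
eef_rot: [3.138, 0.119, 0.002]
force: [-1.3, -3.5, 8.1]
opening: 0.0113
grasp_force: 43.3
```

Run:
```python
from h import *
F=[];P=[]
for i in range(6):
    p,d,c=shot("scene"); s=read_state(); F.append(s["force"]); P.append(s["position"])
print(np.mean(F,0).round(2),np.mean(P,0).round(5))
```

```text
[-1.17 -3.49  7.88] [0.61447 0.16134 0.04797]
```

A 1 mm further command moved it only 0.1 mm against rising force, so it is locked in the notch. I'll back the command off to a neutral push.

Emit:
{"op": "drive_tool", "data": {"increments": [[[0, 0.07, 0], [0, 0, 0]], [[0, 0.14, 0], [0, 0, 0]], [[0, 0.14, 0], [0, 0, 0]], [[0, 0.14, 0], [0, 0, 0]], [[0, 0.14, 0], [0, 0, 0]], [[0, 0.14, 0], [0, 0, 0]]]}}

```text
time: 17.05
position: [0.6145, 0.1611, 0.048]
eef_rot: [-3.139, -0.121, -0.003]
force: [-1.3, 0.2, 6.4]
opening: 0.0114
grasp_force: 43.1
```

Run:
```python
from h import *
F=[];P=[]
for i in range(4):
    p,d,c=shot("side"); s=read_state(); F.append(s["force"]); P.append(s["position"])
print(np.mean(F,0).round(2),np.mean(P,0).round(5),s["opening"],s["time"])
print(job_done())
```

```text
[-0.93  0.15  6.44] [0.61447 0.16116 0.04797] 0.011419219287382694 17.25
the job is handed in; nothing more can be done
None
```

The sample vial is standing upright in the slide's pocket, and the slide is held at the notch with the tab still pinched; I handed the job in at 17.3 s, and no verdict came back.

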